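Lock the flower press and start its drying timer

TASK

Lock the flower press and start its drying timer: push the blue-capped catch down until it is fully home, then push the white-capped catch down fully home, then press the green start button on the timer console right in and let it come back out. Do not press the red or yellow button, and pick nothing up: leave everything else where it stands.

Things in the scene. Friction and masses are not known exactly. Their poses are not given: they have to be found in the camera images.
- catch_blue (a joint): travel of the blue-capped push catch, m: 0 = fully up, 0.014 = fully home (cap resting on its collar); grows as it is pushed down. It resists with about 5 N of friction, does not spring back, and stays where it is left; it starts at 0 to 0.003
- catch_blue_top (a point): centre of the top face of the blue cap (round, 30 mm diameter, 12 mm thick) of one of the two push catches on the steel strap over the flower press; it moves straight down with the cap. z up. With the catch fully up this point is 144 mm above the table, fully home 130 mm. The dark steel collar below is 38 mm in diameter
- catch_white (a joint): travel of the white-capped push catch, same meaning, friction and range as catch_blue
- catch_white_top (a point): centre of the top face of the white cap; in all other ways like the blue one. The blue and white catches stand 224 mm apart on the strap, and which is at which end varies
- start (a joint): travel of the green start button, m: 0 = out, 0.006 = fully in; a spring returns it; about 5 N holds it fully in
- start_top (a point): centre of the top face of the green start button (round, 28 mm diameter, pressed straight down, in a black round housing 44 mm in diameter) on the grey timer console; z up. Out, it is 67 mm above the table, fully in 61 mm; the housing rim is at 57 mm
- stop (a joint): travel of the red button, m, as for start; not to be pressed
- stop_top (a point): centre of the top face of the red button, same size as the green one. The three buttons stand in a row 60 mm apart, in varying order
- lamp (a joint): travel of the yellow button, m, as for start; not to be pressed
- lamp_top (a point): centre of the top face of the yellow button, same size as the green one
- press: fixed flower press: wooden base 220 x 300 x 28 mm, a stack of card and paper, a pale top board 200 x 280 mm whose top is 100 mm above the table, and a 34 mm wide, 6 mm thick steel strap over it along the press's y with a push catch 112 mm either side of the middle. Four 8 mm steel rods at x = +-90, y = +-129 mm reach 135 mm above the table. Origin: centre of the underside; z up
- console: fixed grey timer console 130 x 200 x 45 mm high with a dark display and three buttons in a row along its y, 22 mm to the -x side of its middle. Origin: centre of the underside; z up
- weight: loose brass knob weight, 44 mm diameter, 46 mm high, standing on the press's top board; origin under its centre
- tape: loose roll of paper tape lying flat, 64 mm outside diameter, 18 mm high, near the console; origin under its centre
- brush: loose small brush lying on the table near the press, 160 mm long along its x; origin under its middle
- jar: loose amber jar with a metal cap, 60 mm diameter, 85 mm high, standing near the console; origin under its centre
- block: loose pale wooden block 70 x 100 x 30 mm lying near the console; origin under its centre

How it is judged:
On the way, in this order (a step that is already met when the one before it is completed fails the run):
1. the blue catch is fully home while the white one is still up (value of joint catch_blue above 0.0115 m and value of joint catch_white below 0.008 m), for 0.1 s.
2. the white catch is fully home too (value of joint each of catch_blue, catch_white above 0.0115 m), for 0.1 s.
3. the green start button is pressed right in (value of joint start above 0.0045 m), for 0.05 s.
At the end, for the whole second after the job is handed in: both catches are pushed in at least 11.5 of their 14 mm, all three buttons are back out (within 1.5 mm), and every loose thing is at rest within 20 mm of where it stood (all of step 2 and value of joint each of start, stop, lamp below 0.0015 m and distance of each of weight, tape, brush, jar, block from where it was at the start of the episode below 0.02 m and linear speed of each of weight, tape, brush, jar, block below 0.02 m/s); the robot touches nothing.
It fails at once if the white catch pushed down (over 8 mm) before the blue one is home (value of joint catch_white above 0.008 m and value of joint catch_blue below 0.0115 m).
It fails at once if the green button pressed (over 3 mm) before both catches are home (value of joint start above 0.003 m and value of joint any of catch_blue, catch_white below 0.0115 m).
It fails at once if the red or yellow button pressed (over 3 mm) (value of joint any of stop, lamp above 0.003 m).
It fails at once if a loose thing lifted, carried, knocked over or shoved by more than 20 mm (distance of any of weight, tape, brush, jar, block from where it was at the start of the episode above 0.02 m or angle between any of weight, tape, brush, jar, block's own z axis and vertical above 0.5 rad).
It also fails if it takes over 48 s, if anything falls off the work surface, if the arm or the gripper's body presses on something with over 40 N, if the wrist force passes 120 N, or if a joint passes its speed limit or range.

ROBOT

A 6-joint arm with a two-finger parallel gripper is mounted at the origin on the work surface. World frame = base frame: x ahead of the robot, y to its left, z up, the work surface at z = 0. Lengths are in m, angles in rad, forces in N, time in s.
With the tool pointing down it reaches from about 0.325 to 0.9 m from the base axis. Payload 6.1 kg.
Tool frame: the origin (TCP) lies between the finger pads; the fingertips stand 14 mm ahead of it and the grasp point (between the pads) lies 5 mm behind it; z points along the fingers, y is the line along which they close (so a half turn about z gives the same grasp; the last joint's range is limited). The gripper opens to 87 mm and grips with 3 to 60 N. Pads are 19 mm wide; open, the fingers measure 117 mm over their backs; the gripper's body (75 mm by 190 mm) begins 51 mm behind the grasp point.
Start: joints at [1.059, 0.22, 1.526, -0, 1.395, -0.126], TCP at [0.235, 0.579, 0.237] pointing down, gripper open.
Joint ranges: [-2.98, 2.98], [-0.91, 2.08], [0.09, 2.57], [-1.24, 4.39], [0.2, 2.65], [-2.68, 2.68]. Speed limits (rad/s): [2.57, 2.57, 3.01, 3.14, 3.14, 3.14].

INTERFACE

Orientations are given as a 3x3 rotation matrix whose columns are the frame's x, y, z axes.
In Python, from station import arm, cams, workorder gives the robot as it stands.
- The arm moves only by the tool play_rows, never from a script. Its argument "targets" is a list of rows, each an object with "twist": the turn, a rotation vector about the tool's x, y, z in units of 6 degrees (1.0 is 6 degrees), a list of three; "dp": the shift along the tool's x, y, z in mm, a list of three; "hand": the gripper's target within -1 to 1 (fully open at 1, half-way at 0, shut at -1). A call has 1 to 20 rows; each row shifts and turns the commanded pose from where the row before left it, along the tool's axes as they then stand; what a row does not reach is not made up. A row lasts 1/12 s, in which the tool goes at most 41.7 mm and 7.16 degrees, less where a joint would pass 70% of its speed; a pose out of reach is approached as far as the arm can. A call is refused whole if a number of a shift passes 41.7 or a number of a turn 1, either way. A call with a gripper value outside its range is refused whole. The fingers move at their own pace and stop on an object; the grip force is fixed at half the most. Time passes only in rows, so rows that do not move let the fingers close. It gives the time, the measured TCP pose, the force, the opening and the grip force at its end, in the units of the state.
- arm.sense(): the state, without advancing time (a new reading comes with each control period).
- cams.camera(name): name is "scene" or "top" or "wrist"; returns a dict with "pixels" (384x512x3 uint8, red, green, blue), "fx", "fy", "cx", "cy" (pixels), "pose" (4x4, takes a point from camera to world coordinates). Camera axes: x right, y up, looking along -z (the intrinsics and any distortion apply to the point x, -y, -z); pixel columns grow to the right and rows downward; lengths in m; the calibration is good to about 2 mm. A picture is of the moment at which its call begins. There is no depth.
- workorder.job_done(): hands the job in; it is judged then, once.
The state is a dict: "time": time; "qpos": joint angles; "dq": joint speeds; "tau": joint torques, N m; "ee_pos": TCP position; "eef_rot": TCP orientation; "ft_force": force on the tool from outside, world axes, zero at the start; "ft_torque": the same for the moment, N m; "finger_gap": opening from 0.0 (shut) to 1.0 (fully open); "gripper_force": force on a finger pad.
Only numpy, scipy, OpenCV 4.12 (cv2) and the standard library are available. Lean on these libraries where they do the work, as an engineer would, in place of code of your own. Each camera call takes 0.05 s, during which the arm holds its last target. There are 200 camera calls.

## Working session

There is one attempt and no reset: what is moved stays moved. The work goes in short steps, Python scripts to look and compute and a tool call to move; the robot and the scene stay as the last step left them, time stands still between calls to the robot, and variables do not carry over. Pictures are saved under pics/ and viewed, at most 10 in all, crops included, and the job is handed in when it is done.

Besides the shell and the picture viewer there is one more tool, called after "Emit:" in YAML: its name, and indented under it one key for each argument. play_rows: Moves the arm, as the interface text tells. Its arguments: {"type":"object","properties":{"targets":{"type":"array"}},"required":["targets"]}

```bash
mkdir -p pics; python3 - <<'E'
from station import arm,cams
import cv2,numpy as np
s=arm.sense();print(s['time'],s['ee_pos'],np.round(s['eef_rot'],3),s['finger_gap'])
ims=[]
for n in('scene','top'):
    c=cams.camera(n);cv2.imwrite(f'pics/{n}0.png',c['pixels'][:,:,::-1]);print(n,c['fx'],c['fy'],c['cx'],c['cy'],np.round(c['pose'],3),[k for k in c])
E
```

```text
0.0 [0.23490118 0.57852222 0.23544236] [[-0.927  0.376 -0.001]
 [ 0.376  0.927 -0.002]
 [ 0.    -0.002 -1.   ]] 0.9956786662742033
scene 456.0097341043909 456.0097341043909 260.1746899633204 193.7256457082226 [[-0.612 -0.573  0.546  1.117]
 [ 0.791 -0.44   0.425  0.428]
 [-0.003  0.692  0.722  0.884]
 [ 0.     0.     0.     1.   ]] ['pixels', 'fx', 'fy', 'cx', 'cy', 'pose']
top 490.81557037293004 490.81557037293004 253.0555135722323 189.86997535438962 [[-0.03   0.995 -0.093  0.407]
 [-0.999 -0.031 -0.02  -0.045]
 [-0.022  0.093  0.995  1.315]
 [ 0.     0.     0.     1.   ]] ['pixels', 'fx', 'fy', 'cx', 'cy', 'pose']
```

View pics/top0.png

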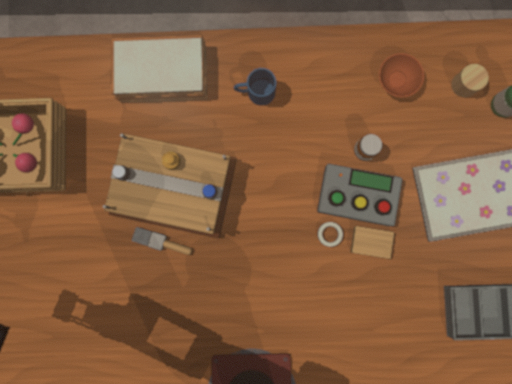

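View pics/scene0.png

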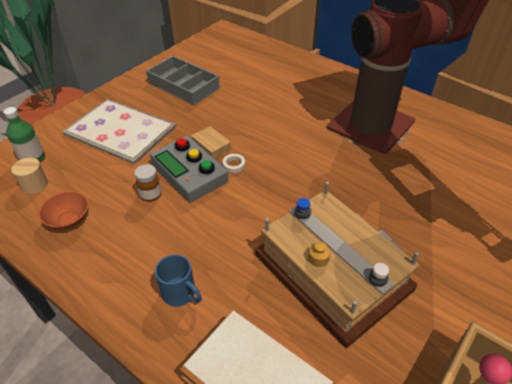

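```bash
cat > h.py <<'E'
import cv2,numpy as np
from station import arm,cams
R={'blue':((105,150,60),(125,255,255)),'green':((50,110,40),(75,255,255)),'yellow':((22,160,100),(32,255,255)),'red':((0,190,90),(5,255,255)),'white':((0,0,150),(180,40,255))}
def blob(c,name,guess,r=25):
    hsv=cv2.cvtColor(c['pixels'],cv2.COLOR_RGB2HSV);m=cv2.inRange(hsv,*R[name])
    k=np.zeros_like(m);cv2.circle(k,guess,r,255,-1);m&=k
    cs,_=cv2.findContours(m,cv2.RETR_EXTERNAL,cv2.CHAIN_APPROX_NONE)
    best=max(cs,key=cv2.contourArea);(u,v)=np.mean(best[:,0],0)
    return (u,v),cv2.contourArea(best),cv2.boundingRect(best)
def cast(c,uv,z):
    d=c['pose'][:3,:3]@np.array([(uv[0]-c['cx'])/c['fx'],-(uv[1]-c['cy'])/c['fy'],-1]);o=c['pose'][:3,3]
    return (o+d*(z-o[2])/d[2])[:2]
E
python3 - <<'E'
from h import *
G={'blue':((209,191),(303,206),.139),'white':((120,172),(379,270),.139),'green':((337,198),(207,166),.065),'yellow':((361,203),(194,155),.065),'red':((384,207),(182,144),.065)}
for i,n in enumerate(('top','scene')):
    c=cams.camera(n)
    for k,g in G.items():
        b=blob(c,k,g[i],12);print(n,k,np.round(b[0],1),b[1:],np.round(cast(c,b[0],g[2]),4))
E
```

```text
Traceback (most recent call last):
  File "h.py", line 8, in blob
    best=max(cs,key=cv2.contourArea);(u,v)=np.mean(best[:,0],0)
ValueError: max() iterable argument is empty
```

```bash
python3 - <<'E'
from h import *
G={'blue':((209,191),(303,206),.139),'white':((120,172),(379,270),.139),'green':((337,198),(207,166),.065),'yellow':((361,203),(194,155),.065),'red':((384,207),(182,144),.065)}
for i,n in enumerate(('top','scene')):
    c=cams.camera(n)
    for k,g in G.items():
        u,v=g[i]
        try: b=blob(c,k,g[i],12);print(n,k,np.round(b[0],1),b[1:],np.round(cast(c,b[0],g[2]),4))
        except ValueError: print(n,k,'none',cv2.cvtColor(c['pixels'],cv2.COLOR_RGB2HSV)[v-4:v+5:4,u-4:u+5:4].reshape(-1,3).tolist())
E
```

```text
top blue none [[112, 133, 153], [112, 144, 152], [114, 122, 117], [112, 145, 155], [111, 144, 152], [111, 142, 145], [113, 118, 130], [112, 141, 150], [118, 75, 85]]
top white [117.7 170.9] (90.0, (112, 166, 12, 11)) [0.5738 0.3053]
top green [337.2 197.3] (68.5, (332, 193, 11, 10)) [ 0.4985 -0.2344]
top yellow [360.3 201.8] (87.5, (355, 197, 12, 11)) [ 0.485  -0.2923]
top red [383.9 207. ] (36.5, (380, 202, 9, 9)) [ 0.47   -0.3512]
scene blue [302.8 204.1] (92.5, (298, 199, 11, 11)) [0.5214 0.0839]
scene white [380.5 269.4] (124.0, (373, 264, 15, 14)) [0.5724 0.3007]
scene green [206. 165.] (70.0, (201, 161, 11, 9)) [ 0.5019 -0.2324]
scene yellow [193.2 152.9] (60.5, (188, 149, 11, 9)) [ 0.487 -0.293]
scene red [181.3 142.3] (49.5, (177, 138, 10, 9)) [ 0.4745 -0.3504]
```

Emit:
play_rows:
  targets:
    - {"twist":[0,0,0],"dp":[-25,-19.5,0],"hand":-1}
    - {"twist":[0,0,0],"dp":[-25,-19.5,0],"hand":-1}
    - {"twist":[0,0,0],"dp":[-25,-19.5,0],"hand":-1}
    - {"twist":[0,0,0],"dp":[-25,-19.5,0],"hand":-1}
    - {"twist":[0,0,0],"dp":[-25,-19.5,0],"hand":-1}
    - {"twist":[0,0,0],"dp":[-25,-19.5,0],"hand":-1}
    - {"twist":[0,0,0],"dp":[-25,-19.5,0],"hand":-1}
    - {"twist":[0,0,0],"dp":[-25,-19.5,0],"hand":-1}
    - {"twist":[0,0,0],"dp":[-25,-19.5,0],"hand":-1}
    - {"twist":[0,0,0],"dp":[-25,-19.5,0],"hand":-1}
    - {"twist":[0,0,0],"dp":[-25,-19.5,0],"hand":-1}
    - {"twist":[0,0,0],"dp":[-25,-19.5,0],"hand":-1}
    - {"twist":[0,0,0],"dp":[-25,-19.5,0],"hand":-1}
    - {"twist":[0,0,0],"dp":[-25,-19.5,0],"hand":-1}
    - {"twist":[0,0,0],"dp":[-25,-19.5,0],"hand":-1}
    - {"twist":[0,0,0],"dp":[-25,-19.5,0],"hand":-1}
    - {"twist":[0,0,0],"dp":[-25,-19.5,0],"hand":-1}
    - {"twist":[0,0,0],"dp":[-25,-19.5,0],"hand":-1}
    - {"twist":[0,0,0],"dp":[0,0,0],"hand":-1}
    - {"twist":[0,0,0],"dp":[0,0,0],"hand":-1}

```text
time: 1.92
ee_pos: [0.5204, 0.0832, 0.2363]
eef_rot: [[-0.925, 0.379, -0.001], [0.379, 0.925, 0.0], [0.001, -0.0, -1.0]]
ft_force: [-0.7, 0.3, -0.7]
finger_gap: 0.004
gripper_force: 0.0
```

```bash
python3 - <<'E'
from h import *
s=arm.sense();print(s['time'],s['ee_pos'],np.round(s['eef_rot'],3),s['finger_gap'],s['ft_force'])
c=cams.camera('wrist');cv2.imwrite('pics/w1.png',c['pixels'][:,:,::-1]);print(c['fx'],np.round(c['pose'],3))
R['blue']=((105,90,50),(125,255,255))
b=blob(c,'blue',(256,192),400);print(b,cast(c,b[0],.142))
E
```

```text
1.9167 [0.52040322 0.08318169 0.23631954] [[-0.925  0.379 -0.001]
 [ 0.379  0.925  0.   ]
 [ 0.001 -0.    -1.   ]] 0.0035214515620658436 [-0.66366677  0.3235563  -0.7072026 ]
329.110654839896 [[ 0.379 -0.889 -0.258  0.45 ]
 [ 0.925  0.364  0.105  0.113]
 [ 0.001 -0.279  0.96   0.385]
 [ 0.     0.     0.     1.   ]]
((np.float64(261.93518518518516), np.float64(192.59259259259258)), 1082.0, (243, 174, 39, 38)) [0.5200093  0.08632976]
```

View pics/w1.png

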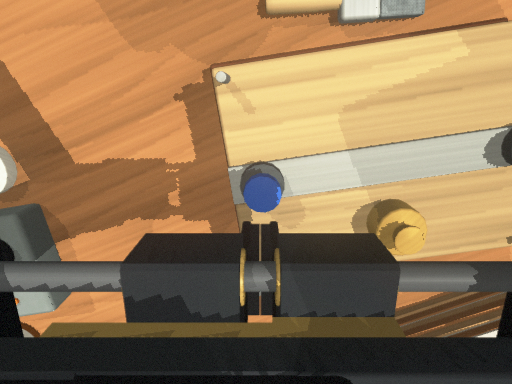

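The wrist view shows the blue cap at (262,193), which lies about 2 mm from the tool axis.

Emit:
play_rows:
  targets:
    - {"twist":[0,0,0],"dp":[1,2,30],"hand":-1}
    - {"twist":[0,0,0],"dp":[0,0,30],"hand":-1}
    - {"twist":[0,0,0],"dp":[0,0,16],"hand":-1}
    - {"twist":[0,0,0],"dp":[0,0,4],"hand":-1}
    - {"twist":[0,0,0],"dp":[0,0,4],"hand":-1}
    - {"twist":[0,0,0],"dp":[0,0,4],"hand":-1}
    - {"twist":[0,0,0],"dp":[0,0,3],"hand":-1}
    - {"twist":[0,0,0],"dp":[0,0,0],"hand":-1}
    - {"twist":[0,0,0],"dp":[0,0,0],"hand":-1}

```text
time: 2.72
ee_pos: [0.5205, 0.087, 0.1463]
eef_rot: [[-0.927, 0.376, 0.002], [0.376, 0.927, -0.0], [-0.002, 0.001, -1.0]]
ft_force: [0.2, -0.6, 0.1]
finger_gap: 0.007
gripper_force: 0.2
```

Emit:
play_rows:
  targets:
    - {"twist":[0,0,0],"dp":[0,0,1],"hand":-1}
    - {"twist":[0,0,0],"dp":[0,0,1],"hand":-1}
    - {"twist":[0,0,0],"dp":[0,0,1],"hand":-1}
    - {"twist":[0,0,0],"dp":[0,0,0],"hand":-1}

```text
time: 3.05
ee_pos: [0.5207, 0.0869, 0.1443]
eef_rot: [[-0.926, 0.376, 0.002], [0.376, 0.926, 0.0], [-0.002, 0.001, -1.0]]
ft_force: [-3.5, 1.1, 10.2]
finger_gap: 0.006
gripper_force: 5.5
```

Emit:
play_rows:
  targets:
    - {"twist":[0,0,0],"dp":[0,0,1],"hand":-1}
    - {"twist":[0,0,0],"dp":[0,0,1],"hand":-1}
    - {"twist":[0,0,0],"dp":[0,0,0],"hand":-1}

```text
time: 3.3
ee_pos: [0.5209, 0.087, 0.1442]
eef_rot: [[-0.927, 0.376, 0.002], [0.376, 0.927, 0.0], [-0.002, 0.001, -1.0]]
ft_force: [-10.1, 0.9, 23.0]
finger_gap: 0.007
gripper_force: 11.5
```

Emit:
play_rows:
  targets:
    - {"twist":[0,0,0],"dp":[0,0,-10],"hand":-1}
    - {"twist":[0,0,0],"dp":[0,0,-30],"hand":-1}
    - {"twist":[0,0,0],"dp":[0,0,-40],"hand":-1}
    - {"twist":[0,0,0],"dp":[4.7,31.5,0],"hand":-1}
    - {"twist":[0,0,0],"dp":[4.7,31.5,0],"hand":-1}
    - {"twist":[0,0,0],"dp":[4.7,31.5,0],"hand":-1}
    - {"twist":[0,0,0],"dp":[4.7,31.5,0],"hand":-1}
    - {"twist":[0,0,0],"dp":[4.7,31.5,0],"hand":-1}
    - {"twist":[0,0,0],"dp":[4.7,31.5,0],"hand":-1}
    - {"twist":[0,0,0],"dp":[4.7,31.5,0],"hand":-1}
    - {"twist":[0,0,0],"dp":[0,0,0],"hand":-1}
    - {"twist":[0,0,0],"dp":[0,0,0],"hand":-1}

```text
time: 4.3
ee_pos: [0.5722, 0.3046, 0.2196]
eef_rot: [[-0.927, 0.374, -0.001], [0.374, 0.927, -0.001], [0.0, -0.001, -1.0]]
ft_force: [-0.0, -1.4, -0.3]
finger_gap: 0.005
gripper_force: 0.0
```

```bash
python3 - <<'E'
from h import *
s=arm.sense();print(s['time'],s['ee_pos'],s['ft_force'])
c=cams.camera('wrist');cv2.imwrite('pics/w2.png',c['pixels'][:,:,::-1])
b=blob(c,'white',(262,200),30);print(b,cast(c,b[0],.142))
E
```

```text
4.3 [0.57219999 0.30455129 0.21961338] [-0.02203906 -1.35821751 -0.30217851]
((np.float64(269.13612565445027), np.float64(197.92146596858638)), 1345.5, (239, 172, 54, 52)) [0.57266447 0.31272305]
```

View pics/w2.png

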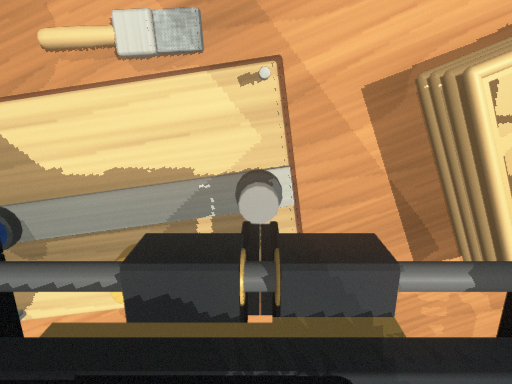

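White cap at (260,202), in line with the fingers. The mask also caught some of the strap, so I'm using the picture. Descending now.

Emit:
play_rows:
  targets:
    - {"twist":[0,0,0],"dp":[0,0,30],"hand":-1}
    - {"twist":[0,0,0],"dp":[0,0,28],"hand":-1}
    - {"twist":[0,0,0],"dp":[0,0,4],"hand":-1}
    - {"twist":[0,0,0],"dp":[0,0,4],"hand":-1}
    - {"twist":[0,0,0],"dp":[0,0,4],"hand":-1}
    - {"twist":[0,0,0],"dp":[0,0,4],"hand":-1}
    - {"twist":[0,0,0],"dp":[0,0,2],"hand":-1}
    - {"twist":[0,0,0],"dp":[0,0,1],"hand":-1}
    - {"twist":[0,0,0],"dp":[0,0,0],"hand":-1}
    - {"twist":[0,0,0],"dp":[0,0,0],"hand":-1}

```text
time: 5.18
ee_pos: [0.5732, 0.3032, 0.1447]
eef_rot: [[-0.926, 0.377, 0.002], [0.377, 0.926, 0.0], [-0.002, 0.001, -1.0]]
ft_force: [-0.1, -4.7, 4.9]
finger_gap: 0.007
gripper_force: 2.3
```

Emit:
play_rows:
  targets:
    - {"twist":[0,0,0],"dp":[0,0,1],"hand":-1}
    - {"twist":[0,0,0],"dp":[0,0,1],"hand":-1}
    - {"twist":[0,0,0],"dp":[0,0,1],"hand":-1}
    - {"twist":[0,0,0],"dp":[0,0,0],"hand":-1}
    - {"twist":[0,0,0],"dp":[0,0,0],"hand":-1}

```text
time: 5.6
ee_pos: [0.5734, 0.3034, 0.1442]
eef_rot: [[-0.927, 0.376, 0.003], [0.376, 0.927, 0.0], [-0.002, 0.001, -1.0]]
ft_force: [-6.1, -6.6, 19.1]
finger_gap: 0.004
gripper_force: 9.3
```

Emit:
play_rows:
  targets:
    - {"twist":[0,0,0],"dp":[0,0,-10],"hand":-1}
    - {"twist":[0,0,0],"dp":[0,0,-30],"hand":-1}
    - {"twist":[0,0,0],"dp":[0,0,-40],"hand":-1}
    - {"twist":[0,0,0],"dp":[-8.4,-32.8,0],"hand":-1}
    - {"twist":[0,0,0],"dp":[-8.4,-32.8,0],"hand":-1}
    - {"twist":[0,0,0],"dp":[-8.4,-32.8,0],"hand":-1}
    - {"twist":[0,0,0],"dp":[-8.4,-32.8,0],"hand":-1}
    - {"twist":[0,0,0],"dp":[-8.4,-32.8,0],"hand":-1}
    - {"twist":[0,0,0],"dp":[-8.4,-32.8,0],"hand":-1}
    - {"twist":[0,0,0],"dp":[-8.4,-32.8,0],"hand":-1}
    - {"twist":[0,0,0],"dp":[-8.4,-32.8,0],"hand":-1}
    - {"twist":[0,0,0],"dp":[-8.4,-32.8,0],"hand":-1}
    - {"twist":[0,0,0],"dp":[-8.4,-32.8,0],"hand":-1}
    - {"twist":[0,0,0],"dp":[-8.4,-32.8,0],"hand":-1}
    - {"twist":[0,0,0],"dp":[-8.4,-32.8,0],"hand":-1}
    - {"twist":[0,0,0],"dp":[-8.4,-32.8,0],"hand":-1}
    - {"twist":[0,0,0],"dp":[-8.4,-32.8,0],"hand":-1}
    - {"twist":[0,0,0],"dp":[-8.4,-32.8,0],"hand":-1}
    - {"twist":[0,0,0],"dp":[-8.4,-32.8,0],"hand":-1}

```text
time: 7.18
ee_pos: [0.4994, -0.2346, 0.2205]
eef_rot: [[-0.927, 0.376, 0.001], [0.376, 0.927, 0.0], [-0.001, 0.001, -1.0]]
ft_force: [0.6, 0.7, 1.1]
finger_gap: 0.008
gripper_force: 0.0
```

Emit:
play_rows:
  targets:
    - {"twist":[0,0,0],"dp":[0,0,30],"hand":-1}
    - {"twist":[0,0,0],"dp":[0,0,30],"hand":-1}
    - {"twist":[0,0,0],"dp":[0,0,15],"hand":-1}
    - {"twist":[0,0,0],"dp":[0,0,0],"hand":-1}
    - {"twist":[0,0,0],"dp":[0,0,0],"hand":-1}

```text
time: 7.6
ee_pos: [0.4991, -0.2328, 0.1447]
eef_rot: [[-0.927, 0.376, -0.001], [0.376, 0.927, 0.002], [0.002, 0.001, -1.0]]
ft_force: [-0.1, -0.5, -0.1]
finger_gap: 0.008
gripper_force: 0.0
```

```bash
python3 - <<'E'
from h import *
s=arm.sense();print(s['time'],s['ee_pos'],s['ft_force'])
c=cams.camera('wrist');cv2.imwrite('pics/w3.png',c['pixels'][:,:,::-1])
b=blob(c,'green',(262,190),45);print(b,cast(c,b[0],.067))
E
```

```text
7.6 [ 0.49910597 -0.23279495  0.14471104] [-0.06549758 -0.48481523 -0.11776702]
((np.float64(257.9252336448598), np.float64(200.73831775700936)), 1001.5, (240, 183, 37, 37)) [ 0.49848507 -0.23275142]
```

View pics/w3.png

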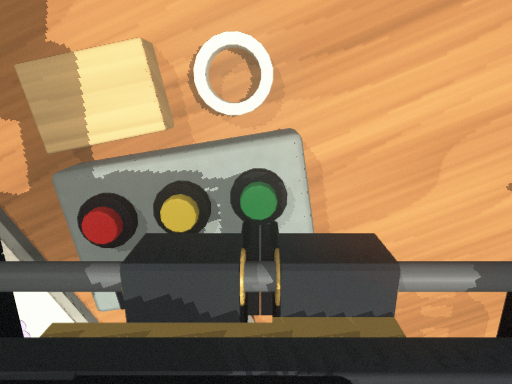

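The green button is at (258,201), centred under the fingers to within 1 mm. Pressing it now.

Emit:
play_rows:
  targets:
    - {"twist":[0,0,0],"dp":[0,0,30],"hand":-1}
    - {"twist":[0,0,0],"dp":[0,0,27],"hand":-1}
    - {"twist":[0,0,0],"dp":[0,0,5],"hand":-1}
    - {"twist":[0,0,0],"dp":[0,0,4],"hand":-1}
    - {"twist":[0,0,0],"dp":[0,0,3],"hand":-1}
    - {"twist":[0,0,0],"dp":[0,0,1.5],"hand":-1}
    - {"twist":[0,0,0],"dp":[0,0,0],"hand":-1}
    - {"twist":[0,0,0],"dp":[0,0,0],"hand":-1}
    - {"twist":[0,0,0],"dp":[0,0,0],"hand":-1}

```text
time: 8.4
ee_pos: [0.5004, -0.2338, 0.0764]
eef_rot: [[-0.927, 0.376, 0.002], [0.376, 0.927, -0.001], [-0.003, -0.0, -1.0]]
ft_force: [-0.1, 2.1, 4.9]
finger_gap: 0.001
gripper_force: 2.1
```

Emit:
play_rows:
  targets:
    - {"twist":[0,0,0],"dp":[0,0,1],"hand":-1}
    - {"twist":[0,0,0],"dp":[0,0,1],"hand":-1}
    - {"twist":[0,0,0],"dp":[0,0,1],"hand":-1}
    - {"twist":[0,0,0],"dp":[0,0,0],"hand":-1}
    - {"twist":[0,0,0],"dp":[0,0,0],"hand":-1}

```text
time: 8.82
ee_pos: [0.5005, -0.2339, 0.0751]
eef_rot: [[-0.927, 0.376, 0.002], [0.376, 0.927, -0.001], [-0.002, -0.0, -1.0]]
ft_force: [-6.1, 5.4, 19.6]
finger_gap: 0.007
gripper_force: 10.6
```

Fully in. Now I'll let it come back out and retreat.

Emit:
play_rows:
  targets:
    - {"twist":[0,0,0],"dp":[0,0,-5],"hand":-1}
    - {"twist":[0,0,0],"dp":[0,0,-15],"hand":-1}
    - {"twist":[0,0,0],"dp":[0,0,-35],"hand":-1}
    - {"twist":[0,0,0],"dp":[0,0,-40],"hand":-1}
    - {"twist":[0,0,0],"dp":[0,0,-40],"hand":-1}
    - {"twist":[0,0,0],"dp":[0,0,-20],"hand":-1}
    - {"twist":[0,0,0],"dp":[0,0,0],"hand":-1}
    - {"twist":[0,0,0],"dp":[0,0,0],"hand":-1}
    - {"twist":[0,0,0],"dp":[0,0,0],"hand":-1}

```text
time: 9.57
ee_pos: [0.4988, -0.2332, 0.2257]
eef_rot: [[-0.926, 0.376, -0.001], [0.376, 0.926, 0.001], [0.002, 0.0, -1.0]]
ft_force: [0.0, 1.1, -1.2]
finger_gap: -0.001
gripper_force: 0.0
```

```bash
python3 - <<'E'
from h import *
c=cams.camera('scene');cv2.imwrite('pics/s2.png',c['pixels'][:,:,::-1])
E
```

```text
(no output)
```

View pics/s2.png

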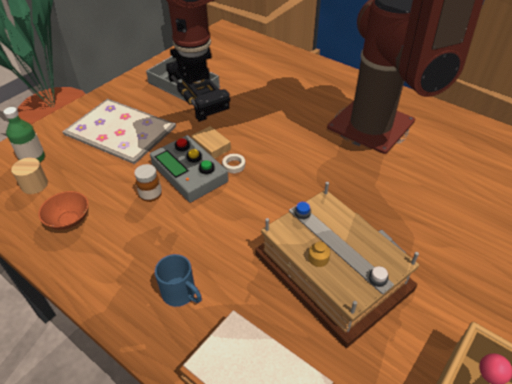

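Both caps sit lower than before, at (302,210) and (379,275). The buttons are out and the loose things haven't moved. Handing in.

```bash
python3 -c "
from station import workorder
print(workorder.job_done())"
```

```text
the job is handed in; nothing more can be done
None
```

I pushed the blue catch home, then the white one, then pressed the green button right in and released it, and handed the job in at about 9.6 s; the last picture shows nothing else moved, but the hand-in gave no verdict.

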